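# Line up the round cutters by size on the inspection rail

### The job

Line up the four round steel cutters with handles on the aluminium inspection rail in order of size, one centred on each black mark: the smallest on the mark next to the end stop (the steel block with the black knob), then larger and larger, the largest farthest from the stop. Leave every cutter standing flat on the rail, ring down.

Things in the scene. Friction and masses are not known exactly. Their poses are not given: they have to be found in the camera images.
- cutter_a: Smallest of 4 round steel cutters: ring 38 mm outer diameter, 22 tall, wall 2.5, open below; over it a handle bar 16 mm wide (own x), 38 long (own y), 46 to 56 mm above the underside, on a 16 mm wide leg at each end. Pinch the bar across its width at mid length, 51 mm up. Origin: centre of underside, z up. Loose, 30 to 150 g. Starts upright on table; its neighbours are under 25 mm tall.
- cutter_b: Second smallest of 4 round steel cutters: ring 52 mm outer diameter, 22 tall, wall 2.5, open below; over it a handle bar 16 mm wide (own x), 52 long (own y), 46 to 56 mm above the underside, on a 16 mm wide leg at each end. Pinch the bar across its width at mid length, 51 mm up. Origin: centre of underside, z up. Loose, 30 to 150 g. Starts upright on table; its neighbours are under 25 mm tall.
- cutter_c: Second largest of 4 round steel cutters: ring 66 mm outer diameter, 22 tall, wall 2.5, open below; over it a handle bar 16 mm wide (own x), 66 long (own y), 46 to 56 mm above the underside, on a 16 mm wide leg at each end. Pinch the bar across its width at mid length, 51 mm up. Origin: centre of underside, z up. Loose, 30 to 150 g. Starts upright on table; its neighbours are under 25 mm tall.
- cutter_d: Largest of 4 round steel cutters: ring 80 mm outer diameter, 22 tall, wall 2.5, open below; over it a handle bar 16 mm wide (own x), 80 long (own y), 46 to 56 mm above the underside, on a 16 mm wide leg at each end. Pinch the bar across its width at mid length, 51 mm up. Origin: centre of underside, z up. Loose, 30 to 150 g. Starts upright on table; its neighbours are under 25 mm tall.
- mark_1: Mark 1 of 4 in a straight row, 95 mm apart: flat black disc 28 mm across with a white dot, no obstacle; all alike. Numbered along the row in its +y direction. On the fixed aluminium rail (100 x 490 mm, top face 10 mm above the table), beyond the cutters; place and yaw vary. Origin: centre, on the rail's top face; y along the row, z up.
- mark_2: Mark 2 of 4 in a straight row, 95 mm apart: flat black disc 28 mm across with a white dot, no obstacle; all alike. Numbered along the row in its +y direction. On the fixed aluminium rail (100 x 490 mm, top face 10 mm above the table), beyond the cutters; place and yaw vary. Origin: centre, on the rail's top face; y along the row, z up.
- mark_3: Mark 3 of 4 in a straight row, 95 mm apart: flat black disc 28 mm across with a white dot, no obstacle; all alike. Numbered along the row in its +y direction. On the fixed aluminium rail (100 x 490 mm, top face 10 mm above the table), beyond the cutters; place and yaw vary. Origin: centre, on the rail's top face; y along the row, z up.
- mark_4: Mark 4 of 4 in a straight row, 95 mm apart: flat black disc 28 mm across with a white dot, no obstacle; all alike. Numbered along the row in its +y direction. On the fixed aluminium rail (100 x 490 mm, top face 10 mm above the table), beyond the cutters; place and yaw vary. Origin: centre, on the rail's top face; y along the row, z up.
- stop: End stop: fixed steel block 96 mm across the rail, 30 along it, 22 tall above the rail's top face, with a round black knob on top (26 mm across, 12 tall). Stands at one end of the row, centre 82.5 mm beyond the nearest mark; which end varies (the other end has a flat 3 mm plate). Origin: centre of underside, on the rail's top face; y along the row.
There are look-alikes about, which are no part of the job. What is shaped like the cutter_b but yellow is not meant.

How it is judged:
By the outcome, as a careful person would: the job done as asked, in the order asked, and still so for the second after the job is handed in, with the robot touching nothing.
It also fails if it takes over 99 s, if anything falls off the work surface, if the arm or the gripper's body presses on something with over 40 N, if the wrist force passes 120 N, or if a joint passes its speed limit or range.

### The arm

A 6-joint arm with a two-finger parallel gripper is mounted at the origin on the work surface. World frame = base frame: x ahead of the robot, y to its left, z up, the work surface at z = 0. Lengths are in m, angles in rad, forces in N, time in s.
With the tool pointing down it reaches from about 0.225 to 0.875 m from the base axis. Payload 3.4 kg.
Tool frame: the origin (TCP) lies on the centre line of the jaws, within the pads' length; the fingertips stand 17 mm ahead of it and the grasp point (between the pads) lies 2 mm behind it; z points along the fingers, y is the line along which they close (so a half turn about z gives the same grasp; the last joint's range is limited). The gripper opens to 85 mm and grips with 20 to 120 N. Pads are 22 mm wide; open, the fingers measure 114 mm over their backs; the gripper's body (76 mm by 85 mm) begins 54 mm behind the grasp point. The pads swing forward as they close: fully open they stand 13 mm farther back than shut.
Start: joints at [1.213, 0.276, 1.505, -0, 1.361, -0.121], TCP at [0.135, 0.559, 0.248] pointing down, gripper open.
Joint ranges: [-2.89, 2.89], [-0.75, 2.08], [0.22, 2.7], [-1.18, 4.32], [0.11, 2.71], [-2.7, 2.7]. Speed limits (rad/s): [2.57, 2.57, 3.14, 3.14, 3.14, 3.14].

### API

Orientations are given as a unit quaternion [w, x, y, z].
In Python, from rig import manip gives the robot as it stands.
- The arm moves only by the tool move_arm, never from a script. Its argument "steps" is one flat list of numbers, 7 for each row, row after row: the turn, a rotation vector about the world's x, y, z normalised to -1 to 1, where 1 is 360 degrees, then the shift along the world's x, y, z normalised to -1 to 1, where 1 is 1 m, then the opening, from -1 (shut) to 1 (fully open). A call has exactly 10 rows; each row is the pose to reach, as a shift and turn from the pose commanded when the call began, turning the shorter way round; what a row does not reach only later rows make up. A row lasts 1/10 s, in which the tool goes at most 50 mm and 8.59 degrees, less where a joint would pass 70% of its speed; a pose out of reach is approached as far as the arm can. A call with a number of a shift or a turn outside -1 to 1 is refused whole. A call with a gripper value outside its range is refused whole. The fingers move at their own pace and stop on an object; "squeeze" is the grip in N (left out, the last holds). Time passes only in rows, so rows that repeat a pose let the fingers close, or fill a call up. It gives the time, the measured TCP pose, the force, the opening and the grip force at its end, in the units of the state.
- manip.get_state(): the state, without advancing time (a new reading comes with each control period).
- manip.get_image(name): name is "side" or "top"; returns a dict with "pixels" (400x640x3 uint8, blue, green, red), "fx", "fy", "cx", "cy" (pixels), "R" (3x3) and "t" (3): a world point X has camera coordinates R X + t. Camera axes: x right, y down, z forward; pixel columns grow to the right and rows downward; lengths in m; the calibration is good to about 2 mm. A picture is of the moment at which its call begins. There is no depth.
- manip.sign_off(): hands the job in; it is judged then, once.
The state is a dict: "clock": time; "qpos": joint angles; "qd": joint speeds; "effort": joint torques, N m; "position": TCP position; "ee_rot": TCP orientation; "contact_force": force on the tool from outside, world axes, zero at the start; "moment": the same for the moment, N m; "width": finger opening in m; "gripper_force": force on a finger pad.
Only numpy, scipy, OpenCV 4.12 (cv2) and the standard library are available. Lean on these libraries where they do the work, as an engineer would, in place of code of your own. Each camera call takes 0.05 s, during which the arm holds its last target. There are 200 camera calls.

## Working session

There is one attempt and no reset: what is moved stays moved. The work goes in short steps, Python scripts to look and compute and a tool call to move; the robot and the scene stay as the last step left them, time stands still between calls to the robot, and variables do not carry over. Pictures are saved under pics/ and viewed, at most 14 in all, crops included, and the job is handed in when it is done.

Besides the shell and the picture viewer there is one more tool, called after "Call:" by a JSON object that holds its "name" and its "arguments". move_arm: Moves the arm, as the interface text tells. Scaled input: -1 to 1 covers 1 m each way for a shift and 360 degrees each way for a turn. Its arguments: {"type":"object","properties":{"steps":{"type":"array"},"squeeze":{"type":"number"}},"required":["steps"]}

```bash
mkdir -p pics; python3 - <<'E'
from rig import manip
import cv2,numpy as np
s=manip.get_state();print({k:np.round(v,3).tolist() for k,v in s.items()})
for n in("side","top"):
    i=manip.get_image(n);cv2.imwrite(f"pics/{n}0.png",i["pixels"]);np.savez(f"{n}0.npz",**i)
    R,t=np.array(i["R"]),np.array(i["t"]);print(n,i["fx"],i["cx"],i["cy"],(-R.T@t).round(3),R.round(3).tolist())
E
```

```text
{'clock': 0.0, 'qpos': [1.213, 0.277, 1.506, -0.0, 1.361, -0.121], 'qd': [-0.001, -0.002, -0.001, 0.0, -0.0, 0.002], 'effort': [0.001, -41.677, -24.581, 0.0, 0.011, 0.0], 'position': [0.135, 0.558, 0.247], 'ee_rot': [-0.0, 0.118, 0.993, -0.001], 'contact_force': [0.607, -0.176, 0.838], 'moment': [0.019, -0.026, -0.062], 'gripper_force': 0.0, 'width': 0.086}
side 433.4391017121798 316.71541934799546 202.48435881280116 [ 0.221 -0.691  0.871] [[0.92, -0.393, -0.0], [-0.289, -0.675, -0.679], [0.267, 0.624, -0.734]]
top 402.8600684565592 319.8235097404098 189.99794737088746 [ 0.456 -0.013  0.897] [[-0.026, -0.999, -0.045], [-0.998, 0.029, -0.061], [0.062, 0.043, -0.997]]
```

View pics/top0.png

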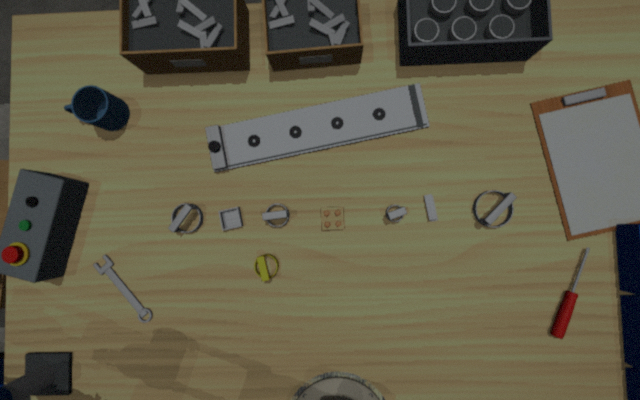

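View pics/side0.png

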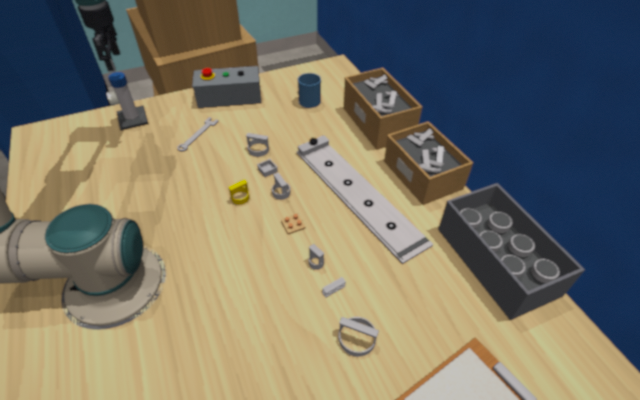

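The top view shows the rail with its stop and knob at the left end, (214,147), and marks at (254,141), (296,132), (337,123) and (379,114).

Things that could be taken for the cutters:
- **Steel cutters with handles:** (186,218), (276,216), (395,213) and (492,208).
- **Yellow look-alike:** (266,267), excluded by the task.
- **Low neighbours:** square ring (231,218), studded plate (332,218) and block (431,207).
- **Rings in the grey bin:** (425,30) and others near it, with no handles.

By size I take the cutters as c=(186,218), b=(276,216), a=(395,213), d=(492,208). I'll check this choice in a close crop.

```bash
cat > h.py <<'E'
import cv2,numpy as np
def cast(i,uv,z):
    R,t=np.array(i["R"]),np.array(i["t"]);uv=np.atleast_2d(uv).astype(float)
    d=np.c_[(uv[:,0]-i["cx"])/i["fx"],(uv[:,1]-i["cy"])/i["fy"],np.ones(len(uv))]@R
    c=-R.T@t
    return (c+d*((z-c[2])/d[:,2])[:,None])[:,:2]
def proj(i,X):
    p=np.array(i["R"])@np.array(X)+np.array(i["t"]);return np.array([i["fx"]*p[0]/p[2]+i["cx"],i["fy"]*p[1]/p[2]+i["cy"]])
def barmask(i,box,smax=45,vmin=None):
    x0,y0,x1,y1=box
    c=cv2.resize(i["pixels"][y0:y1,x0:x1],None,fx=4,fy=4,interpolation=cv2.INTER_CUBIC)
    h=cv2.cvtColor(c,cv2.COLOR_BGR2HSV)
    return c,h
E
python3 - <<'E'
from h import *
i=np.load("top0.npz");s=np.load("side0.npz")
# marks
g=cv2.cvtColor(i["pixels"],cv2.COLOR_BGR2GRAY)
M=[]
for u,v in[(254,141),(296,132),(337,123),(379,114)]:
    w=g[v-10:v+11,u-10:u+11].astype(float);w=np.clip(np.percentile(w,70)-25-w,0,None)>0
    n,l,st,ce=cv2.connectedComponentsWithStats(w.astype(np.uint8));k=1+np.argmax(st[1:,4])
    cn=cv2.findContours((l==k).astype(np.uint8),0,2)[0][0];(cx,cy),r=cv2.minEnclosingCircle(cn)
    m=cv2.moments(cn);p=np.array([m['m10']/m['m00']+u-10,m['m01']/m['m00']+v-10]);M.append(cast(i,p,.01)[0]);print(p.round(1),st[k,4],M[-1].round(4))
M=np.array(M);print(np.linalg.norm(np.diff(M,axis=0),axis=1).round(4))
rows=[]
for (a,b),im in [(((186,218),(276,216),(395,213),(492,208)),i),(((258,144),(281,187),(316,257),(357,335)),s)]:
  pass
T=[(186,218),(276,216),(395,213),(492,208)];S=[(258,144),(281,187),(316,257),(357,335)]
f=lambda im,P:np.hstack([cv2.resize(im["pixels"][v-25:v+25,u-25:u+25],(200,200),interpolation=cv2.INTER_CUBIC) for u,v in P])
cv2.imwrite("pics/crops.png",cv2.convertScaleAbs(np.vstack([f(i,T),f(s,S)]),alpha=1.4))
E
```

```text
[253.4 140.5] 123 [0.6262 0.1717]
[295.  131.5] 130 [0.6432 0.0777]
[336.7 122.7] 125 [ 0.6598 -0.0157]
[378.6 113.8] 134 [ 0.6763 -0.1091]
[0.0954 0.0949 0.0948]Traceback (most recent call last):
  File "<stdin>", line 13, in <module>
ValueError: too many values to unpack (expected 2)
```

```bash
python3 - <<'E'
from h import *
i=np.load("top0.npz");s=np.load("side0.npz")
T=[(186,218),(276,216),(395,213),(492,208)];S=[(258,144),(281,187),(316,257),(357,335)]
out=[]
for im,P in((i,T),(s,S)):
  r=[];mm=[]
  for (u,v),L in zip(P,(66,52,38,80)):
    c=cv2.resize(im["pixels"][v-25:v+25,u-25:u+25],(200,200),interpolation=cv2.INTER_CUBIC)
    h=cv2.cvtColor(c,cv2.COLOR_BGR2HSV).astype(int)
    m=((h[...,1]<50)&(h[...,2]>120)).astype(np.uint8)
    m=cv2.morphologyEx(m,cv2.MORPH_OPEN,np.ones((13,13)))
    n,l,st,ce=cv2.connectedComponentsWithStats(m);k=1+np.argmax(st[1:,4]) if n>1 else 0
    cn=cv2.findContours((l==k).astype(np.uint8),0,2)[0][0][:,0]
    uv=(cn+.5)/4-.5+[u-25,v-25]
    w=cast(im,uv,.056)
    (cx,cy),(a,b),an=cv2.minAreaRect((w*1000).astype(np.float32))
    bx=cv2.boxPoints(((cx,cy),(a,b),an));e=bx[1]-bx[0];f=bx[2]-bx[1];e=e if np.linalg.norm(e)>np.linalg.norm(f) else f
    th=np.degrees(np.arctan2(e[1],e[0]))%180
    print(L,"c",round(cx,1),round(cy,1),"size",round(a,1),round(b,1),"long axis deg",round(th,1))
    cv2.drawContours(c,[cn[:,None]],-1,(0,0,255),1);r.append(c)
  out.append(np.hstack(r))
cv2.imwrite("pics/crops.png",cv2.convertScaleAbs(np.vstack(out),alpha=1.3))
E
```

```text
66 c 458.2 310.0 size 108.8 105.3 long axis deg 88.7
52 c 461.0 106.4 size 15.3 8.9 long axis deg 88.5
38 c 454.1 -127.9 size 15.0 10.3 long axis deg 88.5
80 c 461.9 -327.1 size 100.4 103.9 long axis deg 177.3
66 c 458.7 321.8 size 19.8 66.1 long axis deg 143.9
52 c 457.9 122.6 size 18.6 58.2 long axis deg 97.1
38 c 455.9 -135.9 size 18.3 40.3 long axis deg 108.9
80 c 461.7 -343.7 size 22.9 80.5 long axis deg 134.8
```

View pics/crops.png

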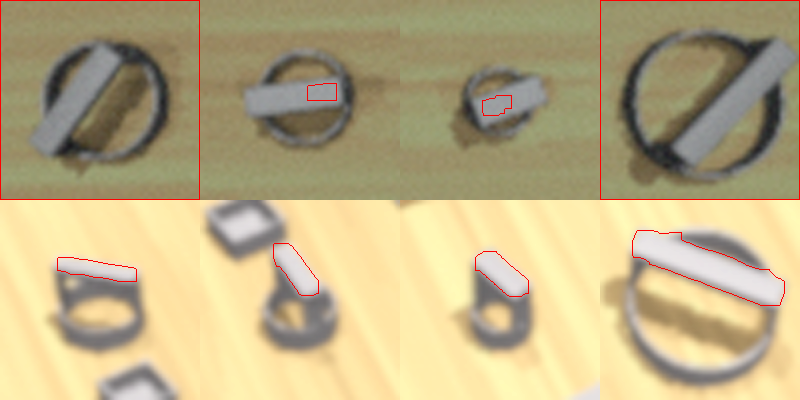

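The crop confirms four steel cutters with handles, with sizes matching c, b, a, d from left to right. The side masks fit, and the top view needs a lower brightness threshold.

```bash
cat >> h.py <<'E'
def bars(im,P,vmin,smax=45,k=9,hz=.056):
  r=[]
  for u,v in P:
    c=cv2.resize(im["pixels"][v-25:v+25,u-25:u+25],(200,200),interpolation=cv2.INTER_CUBIC)
    h=cv2.cvtColor(c,cv2.COLOR_BGR2HSV).astype(int)
    m=((h[...,1]<smax)&(h[...,2]>vmin)).astype(np.uint8)
    m=cv2.morphologyEx(m,cv2.MORPH_OPEN,np.ones((k,k)))
    n,l,st,ce=cv2.connectedComponentsWithStats(m)
    if n<2: print("none");continue
    kk=1+np.argmax(st[1:,4])
    cn=cv2.findContours((l==kk).astype(np.uint8),0,2)[0][0][:,0]
    w=cast(im,(cn+.5)/4-.5+[u-25,v-25],hz)
    (cx,cy),(a,b),an=cv2.minAreaRect((w*1000).astype(np.float32))
    bx=cv2.boxPoints(((cx,cy),(a,b),an));e=bx[1]-bx[0];f=bx[2]-bx[1];e=e if np.linalg.norm(e)>np.linalg.norm(f) else f
    print("c",round(cx,1),round(cy,1),"size",round(a,1),round(b,1),"deg",round(np.degrees(np.arctan2(e[1],e[0]))%180,1))
    cv2.drawContours(c,[cn[:,None]],-1,(0,0,255),1);r.append(c)
  return r
E
python3 - <<'E'
from h import *
i=np.load("top0.npz");T=[(184,218),(274,216),(396,213),(496,208)]
for v in (85,95,105):
  r=bars(i,T,v)
p=[proj(i,(x,y,z)).round(1) for x,y,z in[(.4587,.3218,.056),(.4617,-.3437,.056)]];print(p)
E
```

```text
c 459.2 323.9 size 17.6 66.4 deg 141.7
c 458.9 121.7 size 16.4 51.7 deg 95.4
c 456.5 -134.9 size 17.5 37.3 deg 109.5
c 459.9 -345.9 size 17.3 79.2 deg 134.9
c 458.5 324.3 size 16.0 64.7 deg 141.9
c 459.3 122.0 size 15.3 51.1 deg 95.9
c 456.5 -135.1 size 16.3 37.0 deg 108.2
c 460.1 -346.1 size 15.7 78.6 deg 134.7
c 458.4 324.3 size 14.0 63.3 deg 141.9
c 459.6 122.3 size 14.4 50.5 deg 96.1
c 456.7 -135.5 size 14.5 36.3 deg 107.0
c 460.2 -346.3 size 14.3 77.6 deg 134.1
[array([179.8, 217.3]), array([499.8, 207.4])]
```

Both views agree to about 2 mm and the bar sizes match the description.

| Cutter | x (m) | y (m) | Bar angle |
|---|---|---|---|
| c | .459 | .323 | 142° |
| b | .4585 | .122 | 96° |
| a | .4565 | -.135 | 108.5° |
| d | .461 | -.345 | 135° |

Mark targets, counted from the stop, are a (.626,.172), b (.643,.078), c (.660,-.016) and d (.676,-.109). I'll lay the bars along the row, at 100°. Cutter c goes first.

Call:
{"name": "move_arm", "arguments": {"steps": [0,0,-0.068,0.324,-0.236,-0.128,0.3,0,0,-0.068,0.324,-0.236,-0.128,0.3,0,0,-0.068,0.324,-0.236,-0.128,0.3,0,0,-0.068,0.324,-0.236,-0.128,0.3,0,0,-0.068,0.324,-0.236,-0.128,0.3,0,0,-0.068,0.324,-0.236,-0.128,0.3,0,0,-0.068,0.324,-0.236,-0.128,0.3,0,0,-0.068,0.324,-0.236,-0.128,0.3,0,0,-0.068,0.324,-0.236,-0.128,0.3,0,0,-0.068,0.324,-0.236,-0.128,0.3], "squeeze": 40}}

```text
clock: 1.1
position: [0.4607, 0.3207, 0.1187]
ee_rot: [-0.0, 0.328, 0.945, -0.001]
contact_force: [-0.4, 0.5, -0.6]
width: 0.0554
gripper_force: 0.0
```

Call:
{"name": "move_arm", "arguments": {"steps": [0,0,0,0,0,-0.04,0.3,0,0,0,0,0,-0.071,0.3,0,0,0,0,0,-0.071,0.3,0,0,0,0,0,-0.071,0.3,0,0,0,0,0,-0.071,-1,0,0,0,0,0,-0.071,-1,0,0,0,0,0,-0.071,-1,0,0,0,0,0,-0.071,-1,0,0,0,0,0,-0.071,-1,0,0,0,0,0,-0.071,-1]}}

```text
clock: 2.1
position: [0.4594, 0.3233, 0.0506]
ee_rot: [0.001, 0.326, 0.945, 0.001]
contact_force: [-1.4, -0.3, 7.1]
width: 0.0154
gripper_force: 42.0
```

Call:
{"name": "move_arm", "arguments": {"steps": [0,0,0,0,0,0.04,-1,0,0,0,0,0,0.081,-1,0,0,-0.116,0.201,-0.339,0.081,-1,0,0,-0.116,0.201,-0.339,0.081,-1,0,0,-0.116,0.201,-0.339,0.081,-1,0,0,-0.116,0.201,-0.339,0.081,-1,0,0,-0.116,0.201,-0.339,0.081,-1,0,0,-0.116,0.201,-0.339,0.081,-1,0,0,-0.116,0.201,-0.339,0.081,-1,0,0,-0.116,0.201,-0.339,0.081,-1]}}

```text
clock: 3.1
position: [0.6608, -0.0185, 0.1302]
ee_rot: [0.0, 0.642, 0.767, 0.0]
contact_force: [-0.0, 0.1, -1.1]
width: 0.015
gripper_force: 40.9
```

Call:
{"name": "move_arm", "arguments": {"steps": [0,0,0,0,0,-0.03,-1,0,0,0,0,0,-0.055,-1,0,0,0,0,0,-0.065,-1,0,0,0,0,0,-0.07,-1,0,0,0,0,0,-0.07,-1,0,0,0,0,0,-0.07,-1,0,0,0,0,0,-0.07,0.1,0,0,0,0,0,-0.07,0.1,0,0,0,0,0,-0.07,0.1,0,0,0,0,0,-0.07,0.3]}}

```text
clock: 4.1
position: [0.66, -0.0159, 0.0604]
ee_rot: [0.0, 0.641, 0.767, 0.0]
contact_force: [-0.3, -0.6, -0.0]
width: 0.0557
gripper_force: 0.0
```

```bash
python3 -c "
from rig import manip
s=manip.get_state();print(s['position'],s['ee_rot'],s['contact_force'],s['width'])"
```

```text
[ 0.6599933  -0.01594045  0.06040051] [1.20686452e-04 6.41452949e-01 7.67162363e-01 9.67613326e-05] [-0.33168566 -0.6418036  -0.02628029] 0.05571086019198441
```

Call:
{"name": "move_arm", "arguments": {"steps": [0,0,0,0,0,0.045,0.3,0,0,0,0,0,0.06,0.3,0,0,0.096,-0.199,-0.329,0.06,0.3,0,0,0.096,-0.199,-0.329,0.06,0.3,0,0,0.096,-0.199,-0.329,0.06,0.3,0,0,0.096,-0.199,-0.329,0.06,0.3,0,0,0.096,-0.199,-0.329,0.06,0.3,0,0,0.096,-0.199,-0.329,0.06,0.3,0,0,0.096,-0.199,-0.329,0.06,0.3,0,0,0.096,-0.199,-0.329,0.06,0.3]}}

```text
clock: 5.1
position: [0.4594, -0.3472, 0.1205]
ee_rot: [0.0, 0.385, 0.923, -0.0]
contact_force: [0.2, 0.2, 0.6]
width: 0.0552
gripper_force: 0.0
```

```bash
cat > look.py <<'E'
import sys
from rig import manip
from h import *
# usage: look.py tag x y [x y...]  placed cutters; bar at z=.066
tag=sys.argv[1];P=np.array(sys.argv[2:],float).reshape(-1,2);o=[]
for n,v in(("top",85),("side",115)):
  i=manip.get_image(n);np.savez(tag+n+".npz",**i);print(n)
  q=[tuple(proj(i,(x,y,.066)).round().astype(int)) for x,y in P]
  o.append(np.hstack(bars(i,q,v,smax=30 if n=="top" else 50,hz=.066)))
w=max(a.shape[1] for a in o);cv2.imwrite(f"pics/{tag}.png",np.vstack([np.pad(a,((0,0),(0,w-a.shape[1]),(0,0))) for a in o]))
s=manip.get_state();print(s["position"].round(4) if hasattr(s["position"],"round") else s["position"])
E
python3 look.py c1 .660 -.016
```

```text
top
c 657.0 -15.5 size 104.1 95.1 deg 88.6
side
c 669.8 10.7 size 155.6 136.2 deg 59.9
[ 0.4585 -0.3498  0.1205]
```

View pics/c1.png

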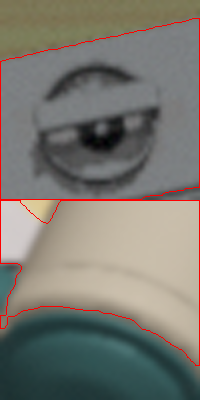

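The top crop shows cutter c standing on its mark, with the mark disc at crop (100,133) near the ring's middle. The side view is hidden by the arm, so I'll measure finely once the arm is clear. Next, pick up d.

Call:
{"name": "move_arm", "arguments": {"steps": [0,0,0,0,0,-0.02,0.3,0,0,0,0,0,-0.05,0.3,0,0,0,0,0,-0.071,0.3,0,0,0,0,0,-0.071,0.3,0,0,0,0,0,-0.071,-1,0,0,0,0,0,-0.071,-1,0,0,0,0,0,-0.071,-1,0,0,0,0,0,-0.071,-1,0,0,0,0,0,-0.071,-1,0,0,0,0,0,-0.071,-1]}}

```text
clock: 6.2
position: [0.4619, -0.3457, 0.0508]
ee_rot: [0.002, 0.385, 0.923, -0.0]
contact_force: [0.4, 0.1, 5.4]
width: 0.0148
gripper_force: 40.1
```

Call:
{"name": "move_arm", "arguments": {"steps": [0,0,0,0,0,0.04,-1,0,0,0,0,0,0.081,-1,0,0,-0.097,0.215,0.236,0.081,-1,0,0,-0.097,0.215,0.236,0.081,-1,0,0,-0.097,0.215,0.236,0.081,-1,0,0,-0.097,0.215,0.236,0.081,-1,0,0,-0.097,0.215,0.236,0.081,-1,0,0,-0.097,0.215,0.236,0.081,-1,0,0,-0.097,0.215,0.236,0.081,-1,0,0,-0.097,0.215,0.236,0.081,-1]}}

```text
clock: 7.2
position: [0.6784, -0.105, 0.1297]
ee_rot: [0.0, 0.642, 0.767, 0.001]
contact_force: [-0.5, 0.3, -1.6]
width: 0.0149
gripper_force: 39.5
```

Call:
{"name": "move_arm", "arguments": {"steps": [0,0,0,0,0,0,-1,0,0,0,0,0,-0.03,-1,0,0,0,0,0,-0.055,-1,0,0,0,0,0,-0.07,-1,0,0,0,0,0,-0.07,-1,0,0,0,0,0,-0.07,-1,0,0,0,0,0,-0.07,0.1,0,0,0,0,0,-0.07,0.1,0,0,0,0,0,-0.07,0.1,0,0,0,0,0,-0.07,0.3]}}

```text
clock: 8.2
position: [0.676, -0.1091, 0.0605]
ee_rot: [0.0, 0.644, 0.765, 0.0]
contact_force: [0.2, 0.3, 1.0]
width: 0.0557
gripper_force: 0.0
```

Call:
{"name": "move_arm", "arguments": {"steps": [0,0,0,0,0,0.045,0.3,0,0,0,0,0,0.06,0.3,0,0,0.023,-0.22,-0.026,0.06,0.3,0,0,0.023,-0.22,-0.026,0.06,0.3,0,0,0.023,-0.22,-0.026,0.06,0.3,0,0,0.023,-0.22,-0.026,0.06,0.3,0,0,0.023,-0.22,-0.026,0.06,0.3,0,0,0.023,-0.22,-0.026,0.06,0.3,0,0,0.023,-0.22,-0.026,0.06,0.3,0,0,0.023,-0.22,-0.026,0.06,0.3]}}

```text
clock: 9.2
position: [0.4578, -0.1354, 0.1207]
ee_rot: [0.001, 0.587, 0.81, 0.0]
contact_force: [0.2, -0.3, 0.4]
width: 0.0555
gripper_force: 0.0
```

Call:
{"name": "move_arm", "arguments": {"steps": [0,0,0,0,0,-0.02,0.3,0,0,0,0,0,-0.05,0.3,0,0,0,0,0,-0.071,0.3,0,0,0,0,0,-0.071,0.3,0,0,0,0,0,-0.071,-1,0,0,0,0,0,-0.071,-1,0,0,0,0,0,-0.071,-1,0,0,0,0,0,-0.071,-1,0,0,0,0,0,-0.071,-1,0,0,0,0,0,-0.071,-1]}}

```text
clock: 10.2
position: [0.457, -0.1355, 0.0503]
ee_rot: [0.001, 0.587, 0.81, 0.0]
contact_force: [0.4, -0.8, 5.2]
width: 0.0153
gripper_force: 41.3
```

Call:
{"name": "move_arm", "arguments": {"steps": [0,0,0,0,0,0.04,-1,0,0,0,0,0,0.081,-1,0,0,-0.022,0.17,0.307,0.081,-1,0,0,-0.022,0.17,0.307,0.081,-1,0,0,-0.022,0.17,0.307,0.081,-1,0,0,-0.022,0.17,0.307,0.081,-1,0,0,-0.022,0.17,0.307,0.081,-1,0,0,-0.022,0.17,0.307,0.081,-1,0,0,-0.022,0.17,0.307,0.081,-1,0,0,-0.022,0.17,0.307,0.081,-1]}}

```text
clock: 11.2
position: [0.628, 0.1772, 0.1296]
ee_rot: [-0.0, 0.64, 0.768, 0.002]
contact_force: [-0.2, -1.0, -0.3]
width: 0.0152
gripper_force: 40.6
```

Call:
{"name": "move_arm", "arguments": {"steps": [0,0,0,0,0,0,-1,0,0,0,0,0,-0.03,-1,0,0,0,0,0,-0.055,-1,0,0,0,0,0,-0.07,-1,0,0,0,0,0,-0.07,-1,0,0,0,0,0,-0.07,-1,0,0,0,0,0,-0.07,0.1,0,0,0,0,0,-0.07,0.1,0,0,0,0,0,-0.07,0.1,0,0,0,0,0,-0.07,0.3]}}

```text
clock: 12.2
position: [0.6259, 0.1719, 0.0604]
ee_rot: [0.0, 0.642, 0.767, 0.0]
contact_force: [0.3, -0.7, 1.3]
width: 0.0556
gripper_force: 0.0
```

Call:
{"name": "move_arm", "arguments": {"steps": [0,0,0,0,0,0.045,0.3,0,0,0,0,0,0.06,0.3,0,0,-0.011,-0.167,-0.05,0.06,0.3,0,0,-0.011,-0.167,-0.05,0.06,0.3,0,0,-0.011,-0.167,-0.05,0.06,0.3,0,0,-0.011,-0.167,-0.05,0.06,0.3,0,0,-0.011,-0.167,-0.05,0.06,0.3,0,0,-0.011,-0.167,-0.05,0.06,0.3,0,0,-0.011,-0.167,-0.05,0.06,0.3,0,0,-0.011,-0.167,-0.05,0.06,0.3]}}

```text
clock: 13.2
position: [0.4605, 0.1223, 0.1204]
ee_rot: [0.0, 0.668, 0.745, 0.0]
contact_force: [0.3, 1.3, 0.4]
width: 0.0556
gripper_force: 0.0
```

Call:
{"name": "move_arm", "arguments": {"steps": [0,0,0,0,0,-0.02,0.3,0,0,0,0,0,-0.05,0.3,0,0,0,0,0,-0.071,0.3,0,0,0,0,0,-0.071,0.3,0,0,0,0,0,-0.071,-1,0,0,0,0,0,-0.071,-1,0,0,0,0,0,-0.071,-1,0,0,0,0,0,-0.071,-1,0,0,0,0,0,-0.071,-1,0,0,0,0,0,-0.071,-1]}}

```text
clock: 14.2
position: [0.4597, 0.1221, 0.0502]
ee_rot: [0.001, 0.668, 0.744, 0.001]
contact_force: [0.0, -0.1, 5.0]
width: 0.0149
gripper_force: 41.2
```

Call:
{"name": "move_arm", "arguments": {"steps": [0,0,0,0,0,0.04,-1,0,0,0,0,0,0.081,-1,0,0,0.011,0.184,-0.044,0.081,-1,0,0,0.011,0.184,-0.044,0.081,-1,0,0,0.011,0.184,-0.044,0.081,-1,0,0,0.011,0.184,-0.044,0.081,-1,0,0,0.011,0.184,-0.044,0.081,-1,0,0,0.011,0.184,-0.044,0.081,-1,0,0,0.011,0.184,-0.044,0.081,-1,0,0,0.011,0.184,-0.044,0.081,-1]}}

```text
clock: 15.2
position: [0.6412, 0.0784, 0.1302]
ee_rot: [-0.001, 0.641, 0.767, -0.0]
contact_force: [0.1, 0.4, 0.2]
width: 0.0149
gripper_force: 40.4
```

Call:
{"name": "move_arm", "arguments": {"steps": [0,0,0,0,0,0,-1,0,0,0,0,0,-0.03,-1,0,0,0,0,0,-0.055,-1,0,0,0,0,0,-0.07,-1,0,0,0,0,0,-0.07,-1,0,0,0,0,0,-0.07,-1,0,0,0,0,0,-0.07,0.1,0,0,0,0,0,-0.07,0.1,0,0,0,0,0,-0.07,0.1,0,0,0,0,0,-0.07,0.3]}}

```text
clock: 16.2
position: [0.643, 0.078, 0.0605]
ee_rot: [0.0, 0.641, 0.767, 0.0]
contact_force: [0.5, -0.1, 0.3]
width: 0.0554
gripper_force: 0.0
```

Call:
{"name": "move_arm", "arguments": {"steps": [0,0,0,0,0,0.045,0.3,0,0,0,0,0,0.08,0.3,0,0,0.05,-0.36,0.28,0.18,0.3,0,0,0.05,-0.36,0.28,0.18,0.3,0,0,0.05,-0.36,0.28,0.18,0.3,0,0,0.05,-0.36,0.28,0.18,0.3,0,0,0.05,-0.36,0.28,0.18,0.3,0,0,0.05,-0.36,0.28,0.18,0.3,0,0,0.05,-0.36,0.28,0.18,0.3,0,0,0.05,-0.36,0.28,0.18,0.3]}}

```text
clock: 17.2
position: [0.3328, 0.3187, 0.2267]
ee_rot: [0.0, 0.514, 0.858, 0.001]
contact_force: [0.7, 0.9, -0.8]
width: 0.0557
gripper_force: 0.0
```

```bash
python3 - <<'E'
from rig import manip
from h import *
o=[]
M=[(.6262,.1717),(.6432,.0777),(.6598,-.0157),(.6763,-.1091)]
for n in("top","side"):
  i=manip.get_image(n);np.savez("p1"+n+".npz",**i);s0=np.load(n+"0.npz")
  o.append(np.hstack([cv2.resize(i["pixels"][v-25:v+25,u-25:u+25],(200,200),interpolation=cv2.INTER_CUBIC) for u,v in [proj(i,(x,y,.03)).round().astype(int) for x,y in M]]))
  if n=="side":  # marks before, side view
    g=cv2.cvtColor(s0["pixels"],6)
    for x,y in M:
      u,v=proj(s0,(x,y,.01)).round().astype(int);w=g[v-9:v+10,u-9:u+10];m=(w<np.percentile(w,70)-45).astype(np.uint8)
      k,l,st,ce=cv2.connectedComponentsWithStats(m);j=1+np.argmax(st[1:,4]);print(st[j,4],cast(s0,ce[j]+[u-9,v-9],.01).round(4))
cv2.imwrite("pics/p1.png",np.vstack(o))
E
```

```text
47 [[0.627 0.173]]
57 [[0.6446 0.0797]]
62 [[ 0.6613 -0.0142]]
67 [[ 0.678  -0.1079]]
```

View pics/p1.png

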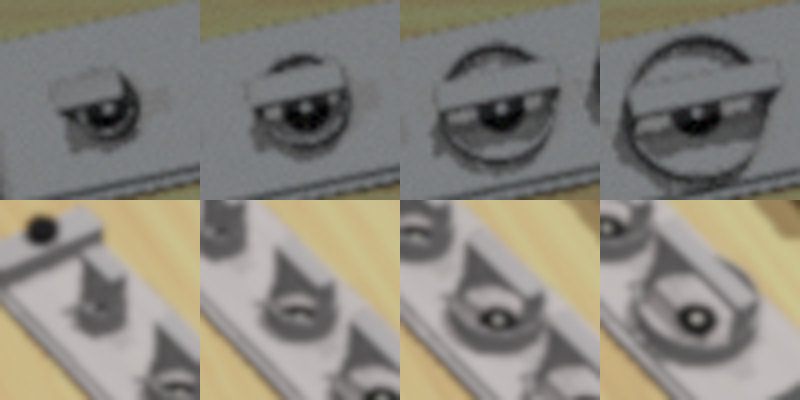

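All four stand upright, ordered a, b, c, d away from the stop (left to right in the crop), with each mark visible inside its ring. I'll check centring numerically by comparing the outlines expected for exactly centred cutters with the edges seen.

```bash
python3 - <<'E'
from h import *
M=[(.6262,.1717,38),(.6432,.0777,52),(.6598,-.0157,66),(.6763,-.1091,80)]
S=[(.627,.173,38),(.6446,.0797,52),(.6613,-.0142,66),(.678,-.1079,80)]
o=[];yd=np.array([-.1755,.9845]);xd=np.array([.9845,.1755]);ph=np.linspace(0,2*np.pi,60)
for n,MM in(("top",M),("side",S)):
  i=np.load("p1"+n+".npz");r=[]
  for x,y,d in MM:
    u,v=proj(i,(x,y,.03)).round().astype(int);k=200/56
    c=cv2.resize(i["pixels"][v-28:v+28,u-28:u+28],(200,200),interpolation=cv2.INTER_CUBIC)
    px=lambda P:np.array([((proj(i,p)-[u-28,v-28]+.5)*k) for p in P]).astype(int)
    R=d/2000
    cv2.polylines(c,[px([(x+R*np.cos(a),y+R*np.sin(a),.032) for a in ph])],True,(0,0,255))
    B=[np.array([x,y])+yd*R*s+xd*.008*t for s,t in((1,1),(1,-1),(-1,-1),(-1,1))]
    cv2.polylines(c,[px([(*b,.066) for b in B])],True,(0,220,0))
    r.append(c)
  o.append(np.hstack(r))
cv2.imwrite("pics/p2.png",cv2.convertScaleAbs(np.vstack(o),alpha=1.2))
E
```

```text
(no output)
```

View pics/p2.png

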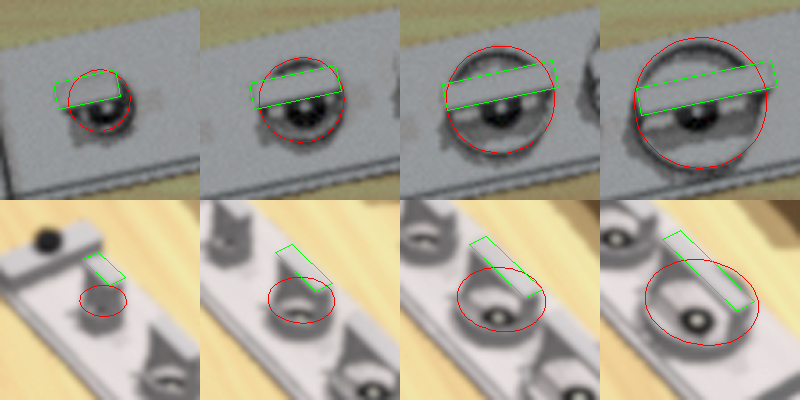

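The expected outlines lie on the seen bars and rings within about 1 to 2 mm in both views, and the arm is clear, so I'm handing in.

```bash
python3 -c "
from rig import manip
print(manip.sign_off())"
```

```text
the job is handed in; nothing more can be done
None
```

The job is handed in at about 17 s on the clock: all four cutters stand ring down on the rail, smallest next to the stop to largest farthest away, each within about 2 mm of its mark as seen in both cameras.

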